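# Stand the culture plate in the pressing jig and hold the sprung arm closed on it

## Robot

A 7-joint arm with a two-finger parallel gripper is mounted at the origin on the work surface. World frame = base frame: x ahead of the robot, y to its left, z up, the work surface at z = 0. Lengths are in m, angles in rad, forces in N, time in s.
With the tool pointing down it reaches from about 0.4 to 0.85 m from the base axis. Payload 10.4 kg.
Tool frame: the origin (TCP) lies at the very end of the fingers, on their centre line; the grasp point (between the pads) lies 19 mm behind it; z points along the fingers, x is the direction in which the jaws open and shut, and the axes are right-handed (so a half turn about z gives the same grasp; the last joint's range is limited). The gripper opens to 87 mm and grips with 3 to 60 N. Pads are 19 mm wide; open, the fingers measure 117 mm over their backs; the gripper's body (75 mm by 190 mm) begins 51 mm behind the grasp point.
Start: joints at [-1.241, 0.332, -0.065, 1.46, 0.022, 1.35, -0.088], TCP at [0.216, 0.587, 0.223] pointing down, gripper open.
Joint ranges: [-2.6, 2.6], [-0.5, 2.12], [-1.47, 1.34], [0.16, 2.42], [-1.27, 4.41], [0.06, 2.06], [-2.6, 2.6]. Speed limits (rad/s): [2.22, 2.22, 2.79, 2.79, 3.14, 3.14, 3.14].

## Interface

Orientations are given as a unit quaternion [x, y, z, w].
In Python, from bench import r gives the robot as it stands. The module is installed in compiled form; this text tells all that it offers.
- The arm moves only by the tool carry_out, never from a script. Its argument "commands" is a list that holds one entry, the list of rows, each a list of 7 numbers: the closure in counts, from 0 (fully open) to 255 (shut), then the shift along the tool's x, y, z in units of 25 mm (1.0 is 25 mm), then the turn, a rotation vector about the tool's x, y, z in units of 5 degrees (1.0 is 5 degrees). A call has 1 to 12 rows; each row is the pose to reach, as a shift and turn from the pose measured when the call began, along the tool's axes at that moment; what a row does not reach only later rows make up. A row lasts 1/8 s, in which the tool goes at most 62.5 mm and 10.7 degrees, less where a joint would pass 70% of its speed; a pose out of reach is approached as far as the arm can. A call with a gripper value outside its range is refused whole. The fingers move at their own pace and stop on an object; "grip_force" is the grip in N (left out, the last holds). Time passes only in rows, so rows that repeat a pose let the fingers close. It gives the time, the measured TCP pose, the force and the opening at its end, in the units of the state.
- r.read_state(): the state, without advancing time (a new reading comes with each control period).
- r.camera(name): name is "scene" or "top"; returns the picture (420x560x3 uint8, blue, green, red); there is no depth.
- r.camera_info(name): a dict with "fx", "fy", "cx", "cy" (pixels), "origin" and "rotation" of the camera in the world. Camera axes: x right, y down, z forward; pixel columns grow to the right and rows downward; lengths in m; the calibration is good to about 2 mm. A picture is of the moment at which its call begins. camera_info takes no time and is no camera call.
- r.close_job(): hands the job in, once; it reports no verdict.
The state is a dict: "time": time; "joint_positions": joint angles; "joint_vel": joint speeds; "joint_torque": joint torques, N m; "ee_pos": TCP position; "eef_rot": TCP orientation; "ft_force": force on the tool from outside, world axes, zero at the start; "torque": the same for the moment, N m; "width": finger opening in m.
Only numpy, scipy, OpenCV 4.12 (cv2) and the standard library are available. Lean on these libraries where they do the work, as an engineer would, in place of code of your own. Each camera call takes 0.05 s, during which the arm holds its last target.

## Task

Take the amber plate off its sloping stand, stand it upright on a long thin edge on the jig's base, centred along the blue fence and close in front of it, and let go. Then push the black post so that the red sprung arm swings past its click to the end of its travel and its roller presses the plate flat on the fence. Finish while still holding the arm pushed in by its post (the catch alone does not keep the pressure on); leave the rack, tube, dish and jar alone.

Things in the scene. Friction and masses are not known exactly. Their poses are not given: they have to be found in the camera images.
- plate: Amber culture plate with pale dots on its lid, 86 (x) x 128 (y) x 20 mm (z, out of the lid), 0.11 to 0.23 kg, origin at its centre. It starts leaning on the white stand, lid up, 50 degrees from level, x pointing down the slope. The 40 mm next to its raised long edge (x = -43 mm, on the robot's right) are free on both faces to pinch across the 20 mm.
- drain_stand: White stand fixed to the bench, 130 mm wide; its board backs only the lower 46 mm of the plate, a lip of 12 mm holds the plate's lower long edge 30 mm above the bench. Origin at bench level (the plate's centre starts 10 mm along its +x, up to 8 mm aside, 69 mm up); +x is where the slope runs down (roughly the robot's left).
- jig: Fixed jig: aluminium base 8 mm thick (x -112..62, y -147..123 mm) and blue fence, 160 mm long along y, centred on y = 0, its upright face (to -x) at x = 40 mm, top 50 mm above the bench. Origin at bench level, x from arm to fence. 48 mm are free between roller at rest and fence; roller and arm reach 54 mm above the bench, the post 104 mm.
- nest (a point): Point on top of the jig's base (8 mm above the bench), at x = 30 mm, y = 0 of the jig, 10 mm in front of the fence face and half-way along it: directly below the centre of a plate that stands flush on the fence.
- press_arm (a joint): Red arm's angle, rad. Upright pivot at x = -60, y = 90 mm of the jig. 0: rest, arm along the jig's -y; positive swings it to +x, to the fence; stop at 0.42. At about 0.25 a yellow pawl clicks up behind it and blocks the return; roller meets the plate at 0.27, then yields on a spring. Let go, it falls back to the pawl and the pressure is lost. At the post: 2 N at first, 6 to 10 N at the end.
- push_post: Black upright round post, 18 mm diameter, free to turn about its axis, on the end of the red arm, 195 mm from the pivot. Origin on its axis at mid height, 74 mm above the bench; the post goes from 44 to 104 mm above the bench. To be pushed from its -x side of the jig (or pinched).
- roller: Dark rubber roller, 30 mm diameter, 20 mm tall, free to turn about its upright axis, on a sprung yoke half-way along the arm; origin at its centre, 38 mm above the bench.
- tube_rack: Bystander: yellow tube rack, 100 x 200 mm, 63 mm tall, loose; origin at the centre of its underside.
- tube: Bystander: clear tube with green cap, 116 mm tall, 35 mm wide at the cap, standing in the rack; origin at its lower end, z along it.
- dish: Bystander: flat round dish with white capsules, 90 mm diameter, 19 mm tall, loose; origin at the centre of its underside.
- jar: Bystander: amber jar with white cap, 54 mm diameter, 85 mm tall, loose; origin at the centre of its underside.
Things that resemble listed ones, but are neither listed nor needed, are in the scene too. There is more than one size of the plate; the job needs the largest.

How it is judged:
By the outcome, as a careful person would: the job done as asked, in the order asked, and still so for the second after the job is handed in, while the arm keeps its last pose, push and grip.
It also fails if it takes over 58 s, if anything falls off the work surface, if the arm or the gripper's body presses on something with over 40 N, if the wrist force passes 120 N, or if a joint passes its speed limit or range.

## Working session

There is one attempt and no reset: what is moved stays moved. The work goes in short steps, Python scripts to look and compute and a tool call to move; the robot and the scene stay as the last step left them, time stands still between calls to the robot, and variables do not carry over. Pictures are saved under pics/ and viewed, and the job is handed in when it is done.

Besides the shell and the picture viewer there is one more tool, called after "Emit:" by a JSON object that holds its "fn" and its "kwargs", one argument or row to a line. carry_out: Moves the arm, as the interface text tells. Its arguments: {"type":"object","properties":{"commands":{"type":"array"},"grip_force":{"type":"number"}},"required":["commands"]}

```bash
mkdir -p pics
python3 - <<'E'
from bench import r
import cv2
for n in ("scene","top"):
    cv2.imwrite(f"pics/{n}0.png",cv2.resize(r.camera(n),(800,600)));i=r.camera_info(n);print(n,i)
print(r.read_state())
E
```

```text
scene {'fx': 421.2099923891873, 'fy': 421.2099923891873, 'cx': 279.47219174578265, 'cy': 216.98276780919284, 'origin': array([1.03457713, 0.25255906, 0.81669148]), 'rotation': array([ 0.46785367,  0.83031119, -0.26079655, -0.15388771])}
top {'fx': 471.7373542810596, 'fy': 471.7373542810596, 'cx': 280.72319805179546, 'cy': 212.93269239035712, 'origin': array([ 0.44679813, -0.00511443,  0.97768531]), 'rotation': array([ 0.71041011, -0.69966264,  0.04916393, -0.05807381])}
{'time': 0.1, 'joint_positions': array([-1.24058362,  0.33278853, -0.06469978,  1.46084973,  0.02159059,
        1.34987826, -0.08850401]), 'joint_vel': array([ 3.67114406e-04, -1.10745090e-03,  1.53718610e-03, -1.72567377e-03,
        2.21411986e-05, -4.32408696e-05,  3.01568036e-04]), 'joint_torque': array([ 1.88000282e-03, -6.24542856e+01,  2.47677852e-02, -3.90712953e+01,
       -6.14209520e-02,  3.66078049e-02,  7.45612988e-05]), 'ee_pos': array([0.21584519, 0.58618761, 0.2218497 ]), 'eef_rot': array([ 8.20221353e-01,  5.72045937e-01, -4.90559232e-04,  3.70016258e-04]), 'ft_force': array([-0.15202987, -0.12766218, -0.060441  ]), 'torque': array([0.00742466, 0.02172703, 0.00276861]), 'width': 0.08705014808178779}
```

View pics/scene0.png

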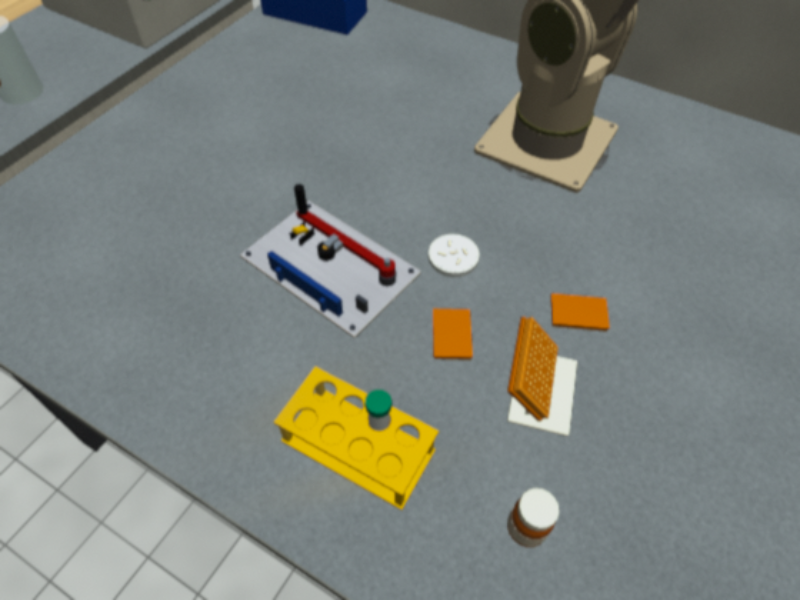

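View pics/top0.png

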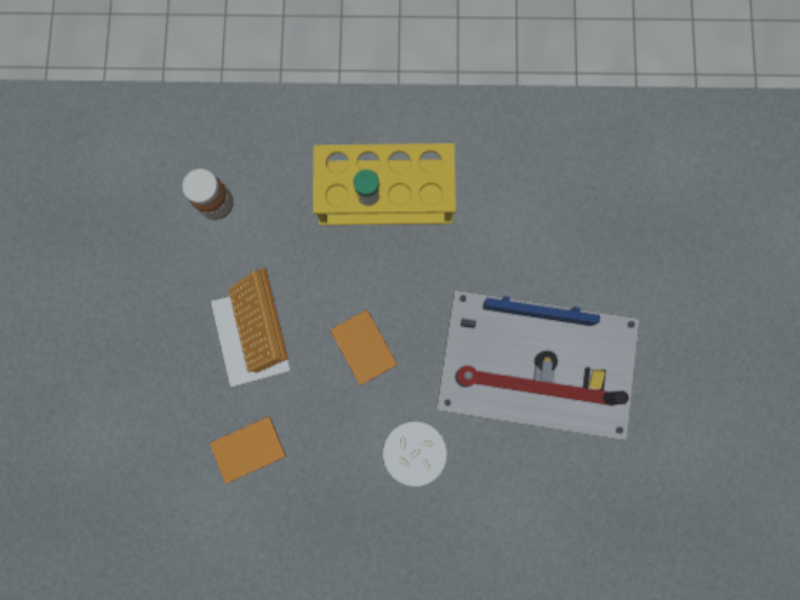

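Run:
```python
from bench import r
import cv2
t=r.camera("top");s=r.camera("scene")
cv2.imwrite("top.png",t);cv2.imwrite("scene.png",s)
cv2.imwrite("pics/a.png",cv2.resize(t[190:320,295:460],None,fx=4.7,fy=4.6,interpolation=cv2.INTER_CUBIC))
cv2.imwrite("pics/b.png",cv2.resize(t[175:280,135:240],None,fx=5.7,fy=5.7,interpolation=cv2.INTER_CUBIC))
cv2.imwrite("pics/c.png",cv2.resize(s[120:240,160:300],None,fx=5,fy=5,interpolation=cv2.INTER_CUBIC))
cv2.imwrite("pics/d.png",cv2.resize(s[215:310,340:420],None,fx=6,fy=6,interpolation=cv2.INTER_CUBIC))
```

```text
(no output)
```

View pics/a.png

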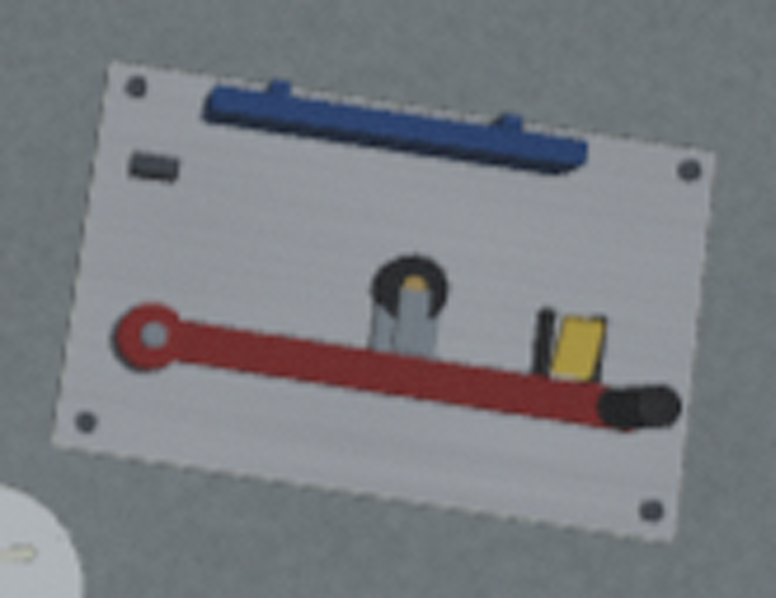

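View pics/b.png

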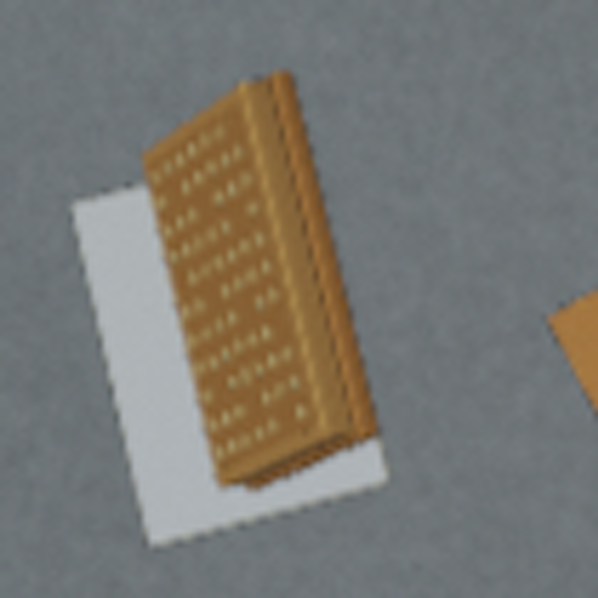

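View pics/c.png

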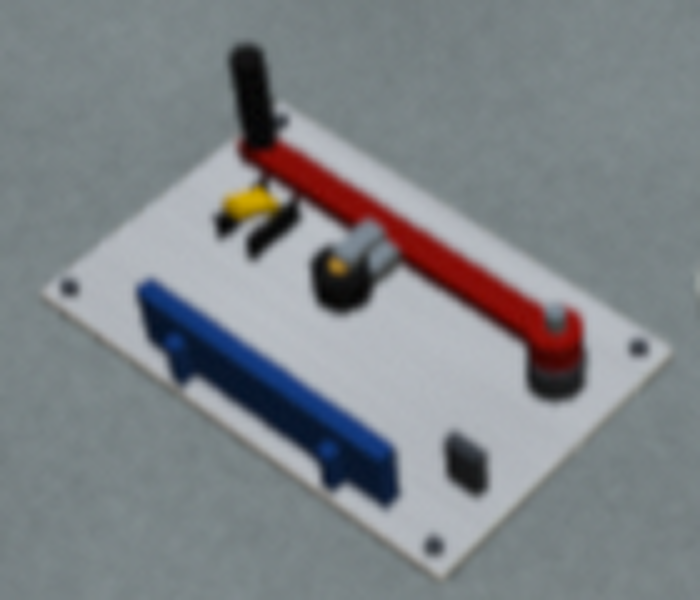

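View pics/d.png

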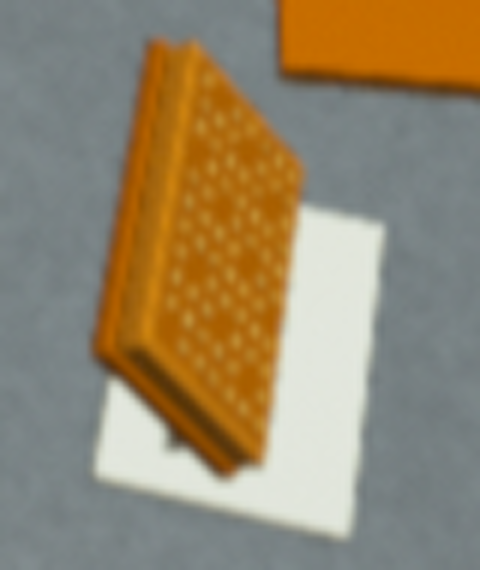

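```bash
cat > h.py <<'E'
import numpy as np
from scipy.spatial.transform import Rotation as R
from scipy.optimize import least_squares
from bench import r
CI={n:r.camera_info(n) for n in("top","scene")}
def proj(n,P):
    i=CI[n];p=R.from_quat(i["rotation"]).inv().apply(np.atleast_2d(P)-i["origin"])
    return np.c_[i["fx"]*p[:,0]/p[:,2]+i["cx"],i["fy"]*p[:,1]/p[:,2]+i["cy"]]
def ray(n,uv,z):
    i=CI[n];d=R.from_quat(i["rotation"]).apply([(uv[0]-i["cx"])/i["fx"],(uv[1]-i["cy"])/i["fy"],1]);o=i["origin"]
    return o+d*(z-o[2])/d[2]
def up(u,f,o): return (np.array(u)+.5)/np.array(f)-.5+np.array(o)
E
cat > fit.py <<'E'
from h import *
A=[(112,63),(715,152),(675,540),(55,443)];X=np.array([(62,123,8),(62,-147,8),(-112,-147,8),(-112,123,8)])/1e3
Ct=up(A,(4.7,4.6),(295,190));Cs=up([(440,576),(42,293),(283,105),(672,350)],5,(160,120))
def pose(p,X):return R.from_euler('z',p[2]).apply(X)+[p[0],p[1],0]
def fit(f,p0,w):
    s=least_squares(f,p0,args=(w,));print(np.round(s.x,4),"res",np.round(s.fun,1));return s.x
def fj(p,w):
    e=[]
    if 't' in w:e.append(proj("top",pose(p,X))-Ct)
    if 's' in w:e.append(proj("scene",pose(p,X))-Cs)
    return np.concatenate(e).ravel()
for w in('t','s','ts'):J=fit(fj,[.45,-.25,0],w)
print("nest",pose(J,np.array([[.03,0,.008]])),"post",pose(J,np.array([[-.06,.09-.195,.074]])))
X2=np.array([(-43,-64,-10),(-43,64,-10),(43,-64,10),(43,64,10)])/1e3
Pt=up([(287,72),(378,437),(145,155),(222,485)],5.7,(135,175));Ps=up([(100,352),(155,42),(262,462),(303,165)],6,(340,215))
def pp(p,X):
    d=np.array([np.cos(p[2]),np.sin(p[2]),0]);z=np.array([0,0,1.]);c,s=np.cos(np.radians(50)),np.sin(np.radians(50))
    x=c*d-s*z;n=s*d+c*z;M=np.c_[x,np.cross(n,x),n]
    return X@M.T+[p[0],p[1],.069]
def fp(p,w):
    e=[]
    if 't' in w:e.append(proj("top",pp(p,X2))-Pt)
    if 's' in w:e.append(proj("scene",pp(p,X2))-Ps)
    return np.concatenate(e).ravel()
for w in('t','s','ts'):P=fit(fp,[.45,.25,1.5],w)
E
python3 - <<'E'
from fit import *
for f,o in(((4.7,4.6),(295,190)),):
  print("post top px z104",ray("top",up((657,405),f,o),.104)[:2],"rollertop",ray("top",up((411,290),f,o),.048)[:2],"pivot",ray("top",up((152,333),f,o),.06)[:2])
print(proj("scene",pose(J,np.array([[-.06,-.105,.104],[.04,-.08,.05],[.04,.08,.05]])))*1)
print("dish",ray("top",np.array((415,454))*.7,.019),"rack/tubecap",ray("top",np.array((367,182))*.7,.13))
E
```

```text
[ 0.5391 -0.1821 -0.1388] res [-0.5 -0.5  0.7 -0.2  0.4  0.2 -0.6  0.4]
[ 0.5429 -0.1815 -0.143 ] res [ 0.2  0.7 -0.8 -0.5 -0.4 -0.8  0.8  0.1]
[ 0.5403 -0.1821 -0.1406] res [-0.4 -1.2  0.8 -0.7  0.3 -0.3 -0.7 -0.4  0.8 -0.3 -0.4 -1.1 -0.1 -1.4
  1.1 -0.8]
nest [[ 0.57003497 -0.18632706  0.008     ]] post [[ 0.46621058 -0.27768074  0.074     ]]
[0.5595 0.2044 1.849 ] res [ 1.6 -1.   1.3 -0.4 -1.9 -1.1 -1.2  2.4]
[0.56   0.2038 1.855 ] res [-1.9 -0.2 -1.6 -1.4  1.9  2.   1.8 -0.9]
[0.5597 0.2041 1.8516] res [ 1.7 -1.1  1.6 -0.5 -1.8 -1.2 -0.9  2.4 -1.8 -0.3 -1.3 -1.4  2.   2.
  2.1 -0.9]
post top px z104 [ 0.46470913 -0.27589195] rollertop [ 0.51289937 -0.1924567 ] pivot [ 0.49234108 -0.08337244]
[[209.17619894 129.92132894]
 [190.01401907 173.77339843]
 [239.63465738 207.97012712]]
dish [ 0.38277881 -0.01464362  0.019     ] rack/tubecap [0.73763471 0.05382907 0.13      ]
```

```bash
cat > mv.py <<'E'
from fit import *
def plan(pos,M,show=True):
    s=r.read_state();R0=R.from_quat(s["eef_rot"])
    sh=R0.inv().apply(np.array(pos)-s["ee_pos"])/.025
    rv=np.degrees((R0.inv()*R.from_matrix(M)).as_rotvec())/5
    print("shift",np.round(sh,3),"turn",np.round(rv,3),"t",s["time"],"F",np.round(s["ft_force"],1),"w",round(s["width"],4),"pos",np.round(s["ee_pos"],4),"q",np.round(s["joint_positions"],2));return sh,rv
def plateM(yaw):
    d=np.array([np.cos(yaw),np.sin(yaw),0]);c,s=np.cos(np.radians(50)),np.sin(np.radians(50));z=np.array([0,0,1.])
    return np.c_[c*d-s*z,np.cross(s*d+c*z,c*d-s*z),s*d+c*z]
PM=plateM(P[2]);PC=np.array([P[0],P[1],.069])
# tool x=n, z=x_p, y=z cross x
TG=np.c_[PM[:,2],np.cross(PM[:,0],PM[:,2]),PM[:,0]]
TCPG=PC+PM[:,0]*(-.043+.032)
jx=np.array([np.cos(J[2]),np.sin(J[2]),0]);dn=np.array([0,0,-1.])
TP=np.c_[jx,np.cross(dn,jx),dn]
NEST=pose(J,np.array([[.03,0,.008]]))[0]
E
python3 -c "
from mv import *
plan(TCPG-.1*PM[:,0]+[0,0,.12],TG)" | tail -1
```

```text
shift [-11.895  19.878  -2.068] turn [ 2.53   7.736 -6.961] t 0.2 F [-0.2 -0.4 -0.1] w 0.087 pos [0.2159 0.5863 0.2221] q [-1.24  0.33 -0.06  1.46  0.02  1.35 -0.09]
```

Emit:
{"fn": "carry_out", "kwargs": {
  "commands": [
    [[108,-0.6,1,-0.8,0.2,0.5,-0.5],[108,-1.8,3,-1.6,0.5,1.4,-1.2],[108,-3,5,-2,0.8,2.2,-2],[108,-4.2,7,-2.06,1,3,-2.7],[108,-5.4,9,-2.06,1.3,3.9,-3.5],[108,-6.6,11,-2.06,1.6,4.7,-4.2],[108,-7.8,13,-2.06,1.8,5.5,-5],[108,-9,15,-2.06,2.1,6.2,-5.6],[108,-10.2,17,-2.06,2.3,7,-6.3],[108,-11.3,19,-2.06,2.53,7.736,-6.961],[108,-11.895,19.878,-2.068,2.53,7.736,-6.961],[108,-11.895,19.878,-2.068,2.53,7.736,-6.961]]
  ],
  "grip_force": 25
}}

```text
time: 1.7
ee_pos: [0.5805, 0.1332, 0.2727]
eef_rot: [0.567, 0.75, 0.205, -0.273]
ft_force: [-0.6, 1.4, 0.1]
width: 0.0503
```

```bash
python3 -c "
from mv import *
plan(TCPG-.1*PM[:,0]+[0,0,.12],TG)
plan(TCPG-.1*PM[:,0],TG)" | tail -2
```

```text
shift [ 0.112 -0.014  0.025] turn [ 0.011  0.015 -0.047] t 1.7 F [-0.6  1.4  0.1] w 0.0503 pos [0.5805 0.1332 0.2727] q [-0.31  0.43  0.5   1.46 -0.81  1.66  2.11]
shift [-2.968 -0.005  3.706] turn [ 0.011  0.015 -0.047] t 1.7 F [-0.6  1.4  0.1] w 0.0503 pos [0.5805 0.1332 0.2727] q [-0.31  0.43  0.5   1.46 -0.81  1.66  2.11]
```

Emit:
{"fn": "carry_out", "kwargs": {
  "commands": [
    [[108,-1,0,1.2,0,0,0],[108,-2,0,2.5,0,0,0],[108,-2.968,-0.005,3.7,0.01,0.015,-0.05],[108,-2.968,-0.005,3.7,0.01,0.015,-0.05],[108,-2.968,-0.005,3.7,0.01,0.015,-0.05]]
  ]
}}

```text
time: 2.33
ee_pos: [0.5799, 0.1362, 0.1561]
eef_rot: [0.564, 0.751, 0.206, -0.273]
ft_force: [0.6, -0.1, 0.3]
width: 0.0498
```

```bash
python3 - <<'E' | tail -1
from mv import *
import cv2
t=r.camera("top");s=r.camera("scene")
cv2.imwrite("pics/e.png",np.hstack([cv2.resize(t[140:300,120:280],(400,400)),cv2.resize(s[180:320,300:440],(400,400))]))
plan(TCPG,TG)
E
```

```text
shift [-0.054 -0.043  4.073] turn [0.025 0.005 0.029] t 2.425 F [-0.  -0.1  0.6] w 0.0505 pos [0.5803 0.1357 0.1563] q [-0.3   0.53  0.47  1.58 -0.85  1.5   2.26]
```

View pics/e.png

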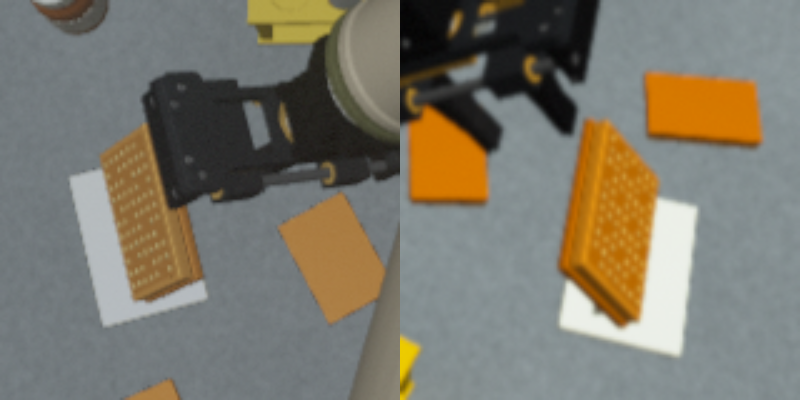

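Emit:
{"fn": "carry_out", "kwargs": {
  "commands": [
    [[108,-0.05,-0.04,1,0.02,0,0.03],[108,-0.05,-0.04,2,0.02,0,0.03],[108,-0.05,-0.04,2.6,0.02,0,0.03],[108,-0.05,-0.04,3.2,0.02,0,0.03],[108,-0.05,-0.04,3.7,0.02,0,0.03],[108,-0.05,-0.04,4.07,0.02,0,0.03],[108,-0.05,-0.04,4.07,0.02,0,0.03]]
  ]
}}

```text
time: 3.3
ee_pos: [0.5614, 0.1978, 0.0772]
eef_rot: [0.565, 0.751, 0.205, -0.273]
ft_force: [-0.4, 0.3, 1.5]
width: 0.0503
```

```bash
python3 - <<'E' | tail -1
from mv import *
import cv2
t=r.camera("top");s=r.camera("scene")
cv2.imwrite("pics/f.png",np.hstack([cv2.resize(t[140:300,120:280],(400,400)),cv2.resize(s[180:320,300:440],(400,400))]))
plan(TCPG,TG)
E
```

```text
shift [ 0.003 -0.011  0.02 ] turn [ 0.011  0.009 -0.002] t 3.4 F [ 0.2 -0.3 -0. ] w 0.0499 pos [0.562  0.197  0.0778] q [-0.36  0.58  0.42  1.69 -0.92  1.33  2.3 ]
```

View pics/f.png

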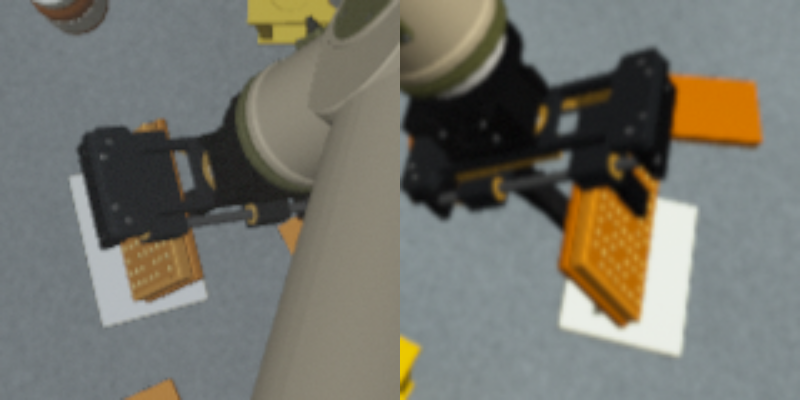

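Emit:
{"fn": "carry_out", "kwargs": {
  "commands": [
    [[255,0,0,0,0,0,0],[255,0,0,0,0,0,0],[255,0,0,0,0,0,0],[255,0,0,0,0,0,0],[255,0,0,0,0,0,0],[255,0,0,0,0,0,0]]
  ],
  "grip_force": 30
}}

```text
time: 4.15
ee_pos: [0.562, 0.197, 0.0778]
eef_rot: [0.565, 0.751, 0.206, -0.273]
ft_force: [-0.3, -0.0, 1.1]
width: 0.02
```

Emit:
{"fn": "carry_out", "kwargs": {
  "commands": [
    [[255,0,0,-0.3,0,0,0],[255,0,0,-0.7,0,0,0],[255,0,0,-1.2,0,0,0],[255,0,0,-1.8,0,0,0],[255,0,0,-2.5,0,0,0],[255,0,0,-3.2,0,0,0],[255,0,0,-4,0,0,0],[255,0.7,0,-4.8,0,0,0],[255,1.4,0,-5.6,0,0,0],[255,2,0,-6.2,0,0,0],[255,2,0,-6.2,0,0,0]]
  ]
}}

```text
time: 5.52
ee_pos: [0.5794, 0.1388, 0.231]
eef_rot: [0.564, 0.752, 0.207, -0.272]
ft_force: [-0.4, 1.4, -2.3]
width: 0.0199
```

```bash
python3 - <<'E' | tail -1
from mv import *
import cv2
s=r.camera("scene");t=r.camera("top")
cv2.imwrite("pics/g.png",np.hstack([t[60:420,80:480],s[60:420,160:560]]))
plan(NEST+np.array([0,0,.26])-.012*jx,TP)
E
```

```text
shift [-8.327 -4.363 -9.047] turn [-7.907 -5.128 21.757] t 5.625 F [-0.2 -0.2 -2.2] w 0.02 pos [0.5786 0.1385 0.2284] q [-0.31  0.45  0.49  1.52 -0.82  1.59  2.16]
```

View pics/g.png

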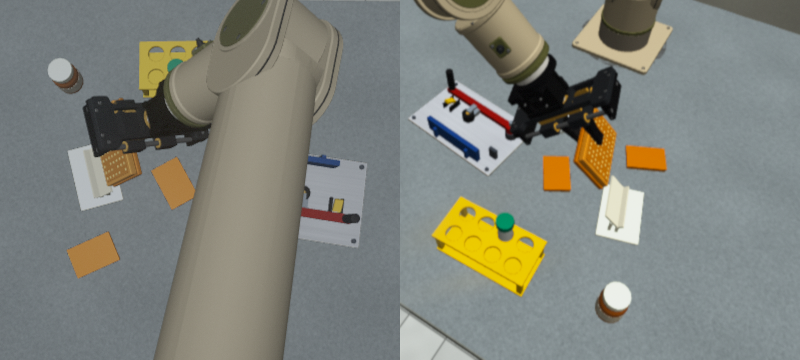

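Emit:
{"fn": "carry_out", "kwargs": {
  "commands": [
    [[255,-0.3,-0.2,-0.6,-0.33,-0.21,0.9],[255,-0.9,-0.5,-1.2,-0.99,-0.64,2.72],[255,-1.7,-0.9,-2,-1.65,-1.07,4.53],[255,-2.4,-1.3,-2.7,-2.31,-1.5,6.35],[255,-3.2,-1.7,-3.5,-2.97,-1.92,8.16],[255,-3.9,-2,-4.3,-3.62,-2.35,9.97],[255,-4.6,-2.4,-5,-4.28,-2.78,11.8],[255,-5.3,-2.8,-5.8,-4.94,-3.2,13.6],[255,-6,-3.1,-6.5,-5.6,-3.63,15.4],[255,-6.7,-3.5,-7.3,-6.26,-4.06,17.2],[255,-7.3,-3.8,-7.9,-6.75,-4.38,18.6],[255,-7.6,-4,-8.3,-7.1,-4.6,19.6]]
  ]
}}

```text
time: 7.12
ee_pos: [0.559, -0.1577, 0.2643]
eef_rot: [0.999, 0.022, 0.023, -0.033]
ft_force: [0.1, -0.2, -2.5]
width: 0.0198
```

```bash
python3 - <<'E' | tail -1
from mv import *
plan(NEST+np.array([0,0,.26])-.012*jx,TP)
E
```

```text
shift [-0.075  1.065 -0.221] turn [-0.795 -0.47   2.121] t 7.125 F [ 0.1 -0.2 -2.5] w 0.0198 pos [ 0.559  -0.1577  0.2643] q [-0.52  0.26  0.92  1.58 -0.29  1.39  0.48]
```

Emit:
{"fn": "carry_out", "kwargs": {
  "commands": [
    [[255,-0.05,0.5,-0.1,-0.4,-0.24,1],[255,-0.075,1.065,-0.221,-0.795,-0.47,2.121],[255,-0.075,1.065,-0.221,-0.795,-0.47,2.121],[255,-0.075,1.065,-0.221,-0.795,-0.47,2.121]]
  ]
}}

```text
time: 7.62
ee_pos: [0.5579, -0.1841, 0.2673]
eef_rot: [0.998, -0.069, -0.0, -0.0]
ft_force: [0.2, -0.2, -1.9]
width: 0.0198
```

```bash
python3 - <<'E' | tail -2
from mv import *
import cv2
s=r.camera("scene");t=r.camera("top")
cv2.imwrite("pics/h.png",np.hstack([cv2.resize(t[150:330,260:440],(400,400),interpolation=2),cv2.resize(s[60:260,120:320],(400,400),interpolation=2)]))
plan(NEST+np.array([0,0,.26])-.012*jx,TP)
plan(NEST+np.array([0,0,.10])-.012*jx,TP)
E
```

```text
shift [ 0.01   0.015 -0.014] turn [-0.011  0.003  0.017] t 7.725 F [-0.4  0.7 -1.9] w 0.0197 pos [ 0.5579 -0.1842  0.2677] q [-0.52  0.32  0.97  1.54 -0.26  1.43  0.32]
shift [0.012 0.021 6.386] turn [-0.011  0.003  0.017] t 7.725 F [-0.4  0.7 -1.9] w 0.0197 pos [ 0.5579 -0.1842  0.2677] q [-0.52  0.32  0.97  1.54 -0.26  1.43  0.32]
```

View pics/h.png

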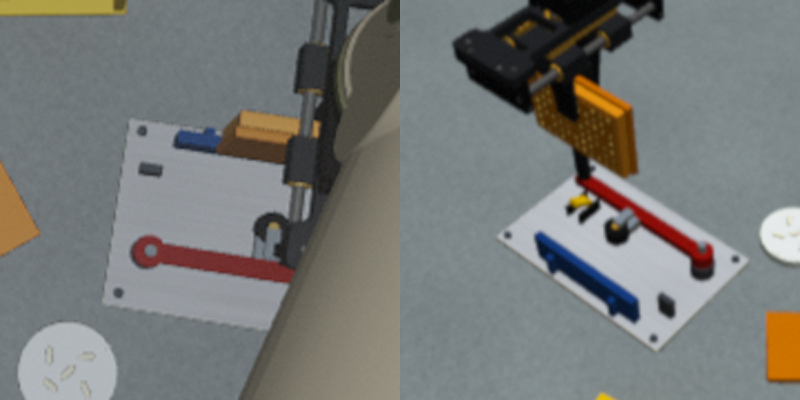

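```bash
cat > chk.py <<'E'
from mv import *
import cv2
def corners(off=0):
    s=r.read_state();M=R.from_quat(s["eef_rot"]).as_matrix()
    c=s["ee_pos"]+M@[0,off,.011]
    # lid = tool +x
    X=np.array([(sx*.01,sy*.064,sz*.043) for sx in(1,-1) for sy in(1,-1) for sz in(1,-1)])
    return c+X@M.T
E
python3 - <<'E' | tail -20
from chk import *
s=r.camera("scene");p=proj("scene",corners())
o=(175,85);f=6
im=cv2.resize(s[85:185,175:275],None,fx=f,fy=f,interpolation=cv2.INTER_CUBIC)
for u in p:
    cv2.circle(im,tuple(int(v) for v in ((u+.5-o)*f)),4,(255,0,255),1)
cv2.imwrite("pics/i.png",im)
E
```

```text
[ 0.5391 -0.1821 -0.1388] res [-0.5 -0.5  0.7 -0.2  0.4  0.2 -0.6  0.4]
[ 0.5429 -0.1815 -0.143 ] res [ 0.2  0.7 -0.8 -0.5 -0.4 -0.8  0.8  0.1]
[ 0.5403 -0.1821 -0.1406] res [-0.4 -1.2  0.8 -0.7  0.3 -0.3 -0.7 -0.4  0.8 -0.3 -0.4 -1.1 -0.1 -1.4
  1.1 -0.8]
nest [[ 0.57003497 -0.18632706  0.008     ]] post [[ 0.46621058 -0.27768074  0.074     ]]
[0.5595 0.2044 1.849 ] res [ 1.6 -1.   1.3 -0.4 -1.9 -1.1 -1.2  2.4]
[0.56   0.2038 1.855 ] res [-1.9 -0.2 -1.6 -1.4  1.9  2.   1.8 -0.9]
[0.5597 0.2041 1.8516] res [ 1.7 -1.1  1.6 -0.5 -1.8 -1.2 -0.9  2.4 -1.8 -0.3 -1.3 -1.4  2.   2.
  2.1 -0.9]
```

View pics/i.png

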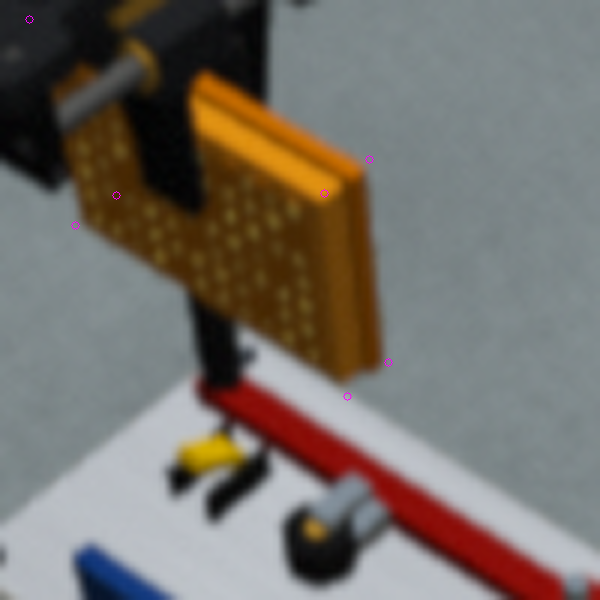

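Emit:
{"fn": "carry_out", "kwargs": {
  "commands": [
    [[255,0.01,0.02,1.2,0,0,0],[255,0.01,0.02,2.4,0,0,0],[255,0.01,0.02,3.6,0,0,0],[255,0.01,0.02,4.6,0,0,0],[255,0.01,0.02,5.4,0,0,0],[255,0.01,0.02,6,0,0,0],[255,0.01,0.02,6,0,0,0]]
  ]
}}

```text
time: 8.65
ee_pos: [0.5577, -0.1846, 0.1171]
eef_rot: [0.998, -0.07, -0.001, -0.0]
ft_force: [-0.3, -0.2, -1.0]
width: 0.0199
```

```bash
python3 - <<'E' | tail -2
from chk import *
s=r.camera("scene");t=r.camera("top")
cv2.imwrite("pics/j.png",np.hstack([cv2.resize(t[170:310,290:430],(400,400),interpolation=2),cv2.resize(s[100:240,140:280],(400,400),interpolation=2)]))
plan(NEST+np.array([0,0,.066])-.012*jx,TP)
plan(NEST+np.array([0,0,.058])-.003*jx,TP)
E
```

```text
shift [-0.017 -0.009  1.779] turn [-0.009 -0.008  0.013] t 8.75 F [-0.1 -0.7 -1.7] w 0.0199 pos [ 0.5585 -0.185   0.1185] q [-0.46  0.45  0.89  1.73 -0.38  1.15  0.4 ]
shift [ 0.342 -0.008  2.099] turn [-0.009 -0.008  0.013] t 8.75 F [-0.1 -0.7 -1.7] w 0.0199 pos [ 0.5585 -0.185   0.1185] q [-0.46  0.45  0.89  1.73 -0.38  1.15  0.4 ]
```

View pics/j.png

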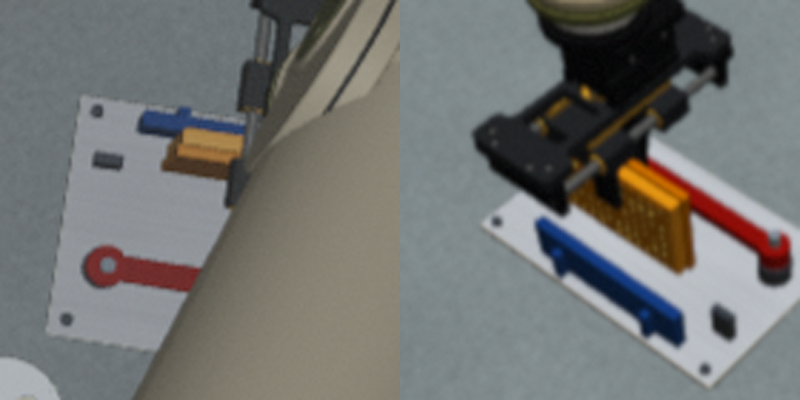

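Emit:
{"fn": "carry_out", "kwargs": {
  "commands": [
    [[255,0,0,0.6,0,0,0],[255,0,0,1.2,0,0,0],[255,0,0,1.6,0,0,0],[255,0.1,0,1.8,0,0,0],[255,0.2,0,1.9,0,0,0],[255,0.2,0,1.95,0,0,0],[255,0.2,0,1.95,0,0,0]]
  ]
}}

```text
time: 9.62
ee_pos: [0.5636, -0.1857, 0.0699]
eef_rot: [0.998, -0.07, 0.001, -0.0]
ft_force: [-0.3, 0.4, -1.3]
width: 0.0199
```

```bash
python3 - <<'E' | tail -2
from chk import *
s=r.camera("scene");t=r.camera("top")
cv2.imwrite("pics/k.png",np.hstack([cv2.resize(t[190:290,310:410],(400,400),interpolation=2),cv2.resize(s[130:230,170:270],(400,400),interpolation=2)]))
plan(NEST+np.array([0,0,.054])-.003*jx,TP)
E
```

```text
2.1 -0.9]
shift [ 0.138 -0.01   0.318] turn [-0.01  -0.012  0.013] t 9.725 F [ 0.  -0.1 -2.2] w 0.0197 pos [ 0.5636 -0.1857  0.0699] q [-0.42  0.52  0.85  1.75 -0.44  1.07  0.44]
```

View pics/k.png

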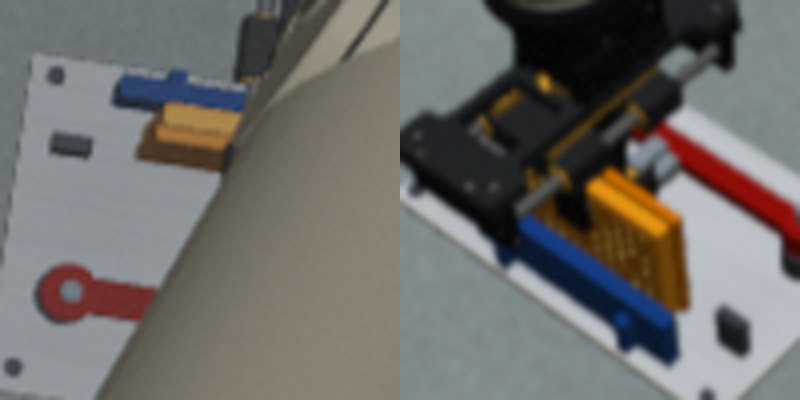

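Emit:
{"fn": "carry_out", "kwargs": {
  "commands": [
    [[255,0.1,0,0.05,0,0,0],[255,0.14,0,0.15,0,0,0],[255,0.14,0,0.2,0,0,0],[255,0.14,0,0.24,0,0,0],[255,0.14,0,0.28,0,0,0],[255,0.14,0,0.28,0,0,0]]
  ]
}}

```text
time: 10.48
ee_pos: [0.567, -0.1861, 0.0629]
eef_rot: [0.998, -0.07, 0.001, -0.0]
ft_force: [-0.8, -0.0, -1.4]
width: 0.0201
```

```bash
python3 - <<'E' | tail -1
from chk import *
plan(NEST+np.array([0,0,.054])-.003*jx,TP)
E
```

```text
shift [-0.    -0.009  0.036] turn [-0.01  -0.012  0.013] t 10.475 F [-0.8 -0.  -1.4] w 0.0201 pos [ 0.567  -0.1861  0.0629] q [-0.41  0.53  0.84  1.75 -0.45  1.06  0.45]
```

Emit:
{"fn": "carry_out", "kwargs": {
  "commands": [
    [[255,0,0,0.04,0,0,0],[255,0,0,0.08,0,0,0],[255,0,0,0.08,0,0,0]]
  ]
}}

```text
time: 10.85
ee_pos: [0.5672, -0.1861, 0.062]
eef_rot: [0.998, -0.07, 0.001, -0.001]
ft_force: [-3.4, 3.2, 12.3]
width: 0.0196
```

Emit:
{"fn": "carry_out", "kwargs": {
  "commands": [
    [[255,0,0,-0.02,0,0,0],[255,0,0,-0.02,0,0,0]]
  ]
}}

```text
time: 11.1
ee_pos: [0.5673, -0.1862, 0.0625]
eef_rot: [0.998, -0.07, 0.001, -0.001]
ft_force: [-0.3, 0.2, -1.7]
width: 0.0199
```

Emit:
{"fn": "carry_out", "kwargs": {
  "commands": [
    [[255,0,0,0.01,0,0,0],[190,0,0,0.01,0,0,0],[170,0,0,0.01,0,0,0],[140,0,0,0.01,0,0,0],[140,0,0,0.01,0,0,0],[140,0,0,0.01,0,0,0]]
  ]
}}

```text
time: 11.85
ee_pos: [0.5673, -0.1862, 0.0622]
eef_rot: [0.998, -0.07, 0.001, -0.001]
ft_force: [-1.0, 0.2, -0.5]
width: 0.0387
```

```bash
python3 - <<'E' | tail -1
from chk import *
s=r.camera("scene");t=r.camera("top")
cv2.imwrite("pics/l.png",np.hstack([cv2.resize(t[190:290,310:410],(400,400),interpolation=2),cv2.resize(s[130:230,170:270],(400,400),interpolation=2)]))
plan(NEST+np.array([0,0,.054])-.003*jx,TP)
E
```

```text
shift [-0.012 -0.008  0.01 ] turn [-0.018 -0.019  0.013] t 11.95 F [-0.4 -0.1 -0.3] w 0.0387 pos [ 0.5673 -0.1861  0.0622] q [-0.41  0.53  0.84  1.75 -0.45  1.06  0.45]
```

View pics/l.png

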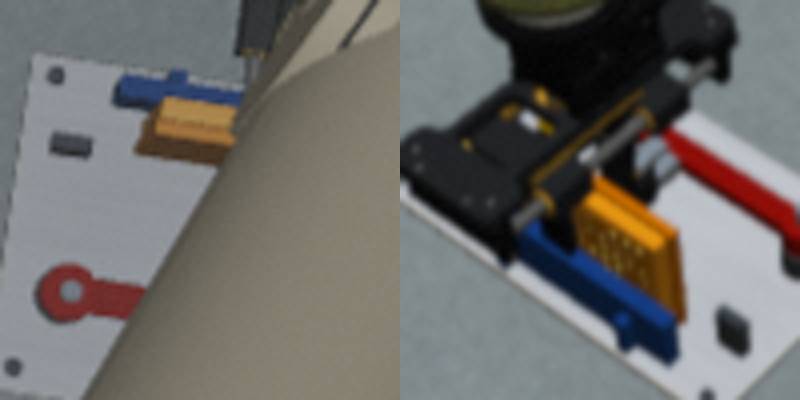

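Emit:
{"fn": "carry_out", "kwargs": {
  "commands": [
    [[140,0,0,-0.3,0,0,0],[140,0,0,-0.8,0,0,0],[140,0,0,-1.5,0,0,0],[140,0,0,-2.5,0,0,0],[140,0,0,-3.8,0,0,0],[140,0,0,-5,0,0,0],[255,0,0,-5.5,0,0,0]]
  ]
}}

```text
time: 12.82
ee_pos: [0.5677, -0.1868, 0.2023]
eef_rot: [0.998, -0.07, 0.002, -0.001]
ft_force: [0.3, 0.4, -1.0]
width: 0.0348
```

```bash
python3 - <<'E' | tail -2
from chk import *
s=r.camera("scene");t=r.camera("top")
cv2.imwrite("pics/m.png",np.hstack([cv2.resize(t[190:290,310:410],(400,400),interpolation=2),cv2.resize(s[130:230,170:270],(400,400),interpolation=2)]))
plan(pose(J,np.array([[-.098,-.103,.2]]))[0],TP)
E
```

```text
2.1 -0.9]
shift [-5.031  4.091  0.019] turn [-0.021 -0.045  0.013] t 12.925 F [ 0.2 -0.1  0.5] w 0.0283 pos [ 0.5676 -0.1866  0.2011] q [-0.49  0.39  0.93  1.61 -0.32  1.3   0.36]
```

View pics/m.png

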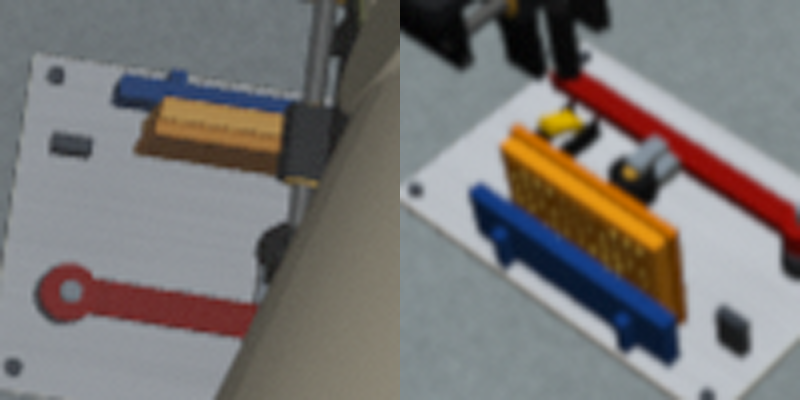

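Emit:
{"fn": "carry_out", "kwargs": {
  "commands": [
    [[255,-0.5,0.4,0,0,0,0],[255,-1.7,1.4,0,0,0,0],[255,-2.9,2.4,0,0,0,0],[255,-4.1,3.4,0,0,0,0],[255,-5.03,4.09,0.02,0,0,0],[255,-5.03,4.09,0.02,0,0,0],[255,-5.03,4.09,0.02,0,0,0],[255,-5.03,4.09,0.02,0,0,0]]
  ]
}}

```text
time: 13.92
ee_pos: [0.4292, -0.2698, 0.1996]
eef_rot: [0.998, -0.069, 0.002, -0.001]
ft_force: [-0.1, 0.7, 0.4]
width: 0.0003
```

```bash
python3 - <<'E' | tail -1
from chk import *
s=r.camera("scene");t=r.camera("top")
cv2.imwrite("pics/n.png",np.hstack([cv2.resize(t[170:310,310:450],(400,400),interpolation=2),cv2.resize(s[60:200,140:280],(400,400),interpolation=2)]))
plan(pose(J,np.array([[-.098,-.103,.064]]))[0],TP)
E
```

```text
shift [-0.027  0.023  5.429] turn [-0.014 -0.037  0.023] t 14.025 F [1.3 1.  0.5] w 0.0003 pos [ 0.4292 -0.27    0.1997] q [-0.51  0.1   1.06  1.84 -0.1   1.25  0.44]
```

View pics/n.png

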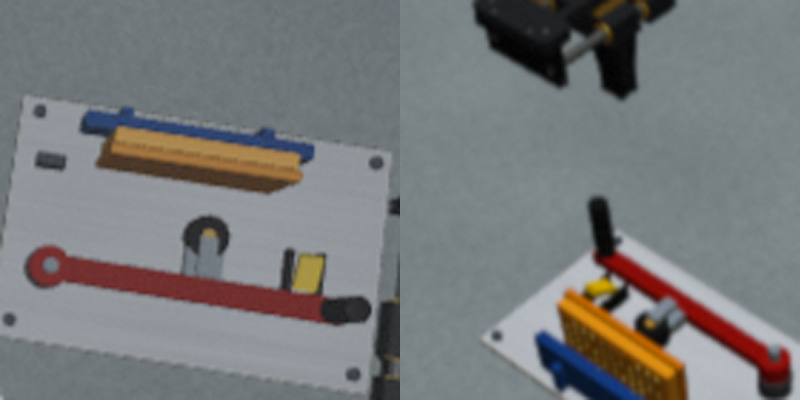

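Emit:
{"fn": "carry_out", "kwargs": {
  "commands": [
    [[255,0,0,1,0,0,0],[255,0,0,2,0,0,0],[255,0,0,3,0,0,0],[255,0,0,4,0,0,0],[255,-0.02,0.02,5,0,0,0],[255,-0.02,0.02,5.43,0,0,0],[255,-0.02,0.02,5.43,0,0,0]]
  ]
}}

```text
time: 14.9
ee_pos: [0.4288, -0.2703, 0.0637]
eef_rot: [0.998, -0.069, 0.001, -0.0]
ft_force: [-0.1, -0.1, 0.4]
width: 0.0002
```

```bash
python3 - <<'E' | tail -5
from chk import *
s=r.camera("scene");t=r.camera("top")
cv2.imwrite("pics/o.png",np.hstack([cv2.resize(t[170:310,310:450],(400,400),interpolation=2),cv2.resize(s[60:200,140:280],(400,400),interpolation=2)]))
for th in (0,.1,.2,.3,.42):
    p=np.array([-.06+.195*np.sin(th)-.025,.09-.195*np.cos(th),.064])
    sh,_=plan(pose(J,p[None])[0],TP)
E
```

```text
shift [0.49  0.076 0.03 ] turn [-0.01  -0.047  0.025] t 15.0 F [-0.6  0.4 -0.2] w 0.0007 pos [ 0.4296 -0.2706  0.0647] q [-0.36  0.34  0.97  1.99 -0.34  0.98  0.63]
shift [1.269 0.039 0.033] turn [-0.01  -0.047  0.025] t 15.0 F [-0.6  0.4 -0.2] w 0.0007 pos [ 0.4296 -0.2706  0.0647] q [-0.36  0.34  0.97  1.99 -0.34  0.98  0.63]
shift [ 2.04  -0.076  0.037] turn [-0.01  -0.047  0.025] t 15.0 F [-0.6  0.4 -0.2] w 0.0007 pos [ 0.4296 -0.2706  0.0647] q [-0.36  0.34  0.97  1.99 -0.34  0.98  0.63]
shift [ 2.796 -0.267  0.04 ] turn [-0.01  -0.047  0.025] t 15.0 F [-0.6  0.4 -0.2] w 0.0007 pos [ 0.4296 -0.2706  0.0647] q [-0.36  0.34  0.97  1.99 -0.34  0.98  0.63]
shift [ 3.672 -0.595  0.044] turn [-0.01  -0.047  0.025] t 15.0 F [-0.6  0.4 -0.2] w 0.0007 pos [ 0.4296 -0.2706  0.0647] q [-0.36  0.34  0.97  1.99 -0.34  0.98  0.63]
```

View pics/o.png

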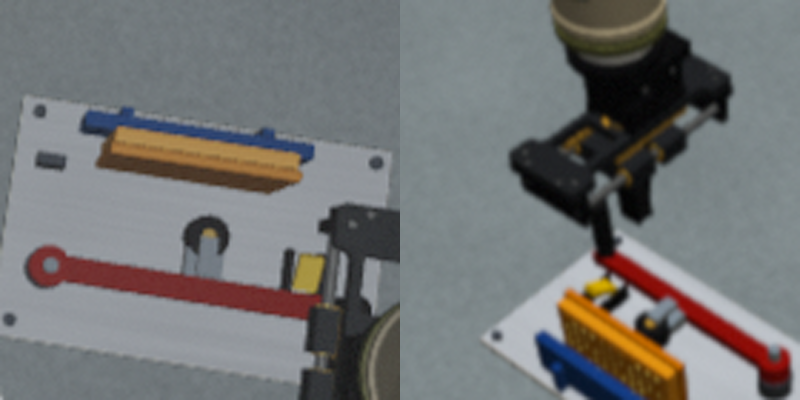

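Emit:
{"fn": "carry_out", "kwargs": {
  "commands": [
    [[255,0.3,0.06,0.03,0,0,0],[255,0.5,0.08,0.03,0,0,0],[255,0.7,0.07,0.03,0,0,0],[255,0.9,0.06,0.03,0,0,0],[255,1.1,0.05,0.03,0,0,0],[255,1.27,0.04,0.03,0,0,0],[255,1.27,0.04,0.03,0,0,0]]
  ]
}}

```text
time: 15.88
ee_pos: [0.461, -0.2761, 0.0641]
eef_rot: [0.998, -0.069, 0.002, -0.0]
ft_force: [-2.1, 0.2, 2.3]
width: 0.0007
```

```bash
python3 - <<'E' | tail -5
from chk import *
s=r.camera("scene");t=r.camera("top")
cv2.imwrite("pics/p.png",np.hstack([cv2.resize(t[170:310,310:450],(400,400),interpolation=2),cv2.resize(s[60:200,140:280],(400,400),interpolation=2)]))
for th in (.15,.2,.25,.3,.42):
    p=np.array([-.06+.195*np.sin(th)-.025,.09-.195*np.cos(th),.064])
    sh,_=plan(pose(J,p[None])[0],TP)
E
```

```text
shift [ 0.389 -0.051  0.003] turn [-0.01  -0.046  0.023] t 15.975 F [-2.9  0.   2.2] w 0.0004 pos [ 0.4608 -0.276   0.064 ] q [-0.32  0.41  0.93  1.91 -0.39  1.01  0.65]
shift [ 0.774 -0.118  0.005] turn [-0.01  -0.046  0.023] t 15.975 F [-2.9  0.   2.2] w 0.0004 pos [ 0.4608 -0.276   0.064 ] q [-0.32  0.41  0.93  1.91 -0.39  1.01  0.65]
shift [ 1.154 -0.204  0.007] turn [-0.01  -0.046  0.023] t 15.975 F [-2.9  0.   2.2] w 0.0004 pos [ 0.4608 -0.276   0.064 ] q [-0.32  0.41  0.93  1.91 -0.39  1.01  0.65]
shift [ 1.529 -0.309  0.008] turn [-0.01  -0.046  0.023] t 15.975 F [-2.9  0.   2.2] w 0.0004 pos [ 0.4608 -0.276   0.064 ] q [-0.32  0.41  0.93  1.91 -0.39  1.01  0.65]
shift [ 2.406 -0.637  0.012] turn [-0.01  -0.046  0.023] t 15.975 F [-2.9  0.   2.2] w 0.0004 pos [ 0.4608 -0.276   0.064 ] q [-0.32  0.41  0.93  1.91 -0.39  1.01  0.65]
```

View pics/p.png

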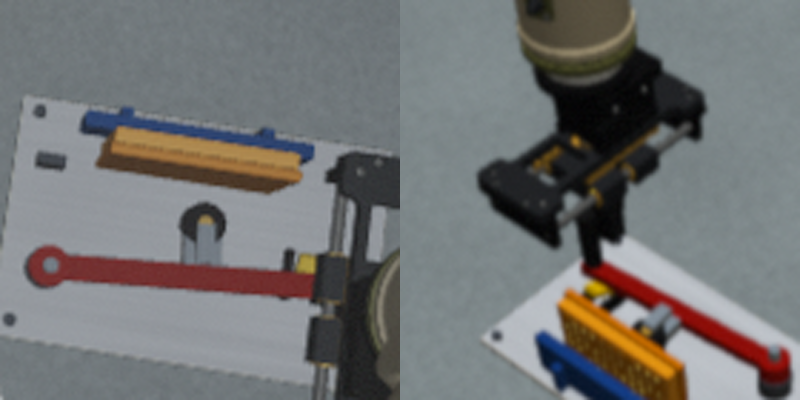

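Emit:
{"fn": "carry_out", "kwargs": {
  "commands": [
    [[255,0.2,-0.03,0,0,0,0],[255,0.39,-0.05,0,0,0,0],[255,0.6,-0.09,0,0,0,0],[255,0.77,-0.12,0,0,0,0],[255,0.95,-0.16,0,0,0,0],[255,1.15,-0.2,0,0,0,0],[255,1.3,-0.25,0,0,0,0],[255,1.45,-0.29,0,0,0,0],[255,1.53,-0.31,0,0,0,0],[255,1.53,-0.31,0,0,0,0]]
  ]
}}

```text
time: 17.23
ee_pos: [0.4992, -0.2734, 0.0639]
eef_rot: [0.998, -0.069, 0.001, -0.001]
ft_force: [-5.3, 0.5, 2.8]
width: 0.0005
```

```bash
python3 - <<'E' | tail -4
from chk import *
s=r.camera("scene");t=r.camera("top")
cv2.imwrite("pics/q.png",np.hstack([cv2.resize(t[170:310,310:450],(400,400),interpolation=2),cv2.resize(s[60:200,140:280],(400,400),interpolation=2)]))
for th in (.34,.38,.42,.43):
    p=np.array([-.06+.195*np.sin(th)-.025,.09-.195*np.cos(th),.064])
    sh,_=plan(pose(J,p[None])[0],TP)
E
```

```text
shift [ 0.321 -0.094 -0.002] turn [-0.014 -0.031  0.02 ] t 17.325 F [-6.1  1.8  2.3] w 0.0004 pos [ 0.4991 -0.2735  0.0639] q [-0.29  0.48  0.89  1.83 -0.44  1.04  0.63]
shift [ 0.614 -0.204 -0.001] turn [-0.014 -0.031  0.02 ] t 17.325 F [-6.1  1.8  2.3] w 0.0004 pos [ 0.4991 -0.2735  0.0639] q [-0.29  0.48  0.89  1.83 -0.44  1.04  0.63]
shift [ 0.901 -0.325  0.   ] turn [-0.014 -0.031  0.02 ] t 17.325 F [-6.1  1.8  2.3] w 0.0004 pos [ 0.4991 -0.2735  0.0639] q [-0.29  0.48  0.89  1.83 -0.44  1.04  0.63]
shift [ 0.972 -0.357  0.   ] turn [-0.014 -0.031  0.02 ] t 17.325 F [-6.1  1.8  2.3] w 0.0004 pos [ 0.4991 -0.2735  0.0639] q [-0.29  0.48  0.89  1.83 -0.44  1.04  0.63]
```

View pics/q.png

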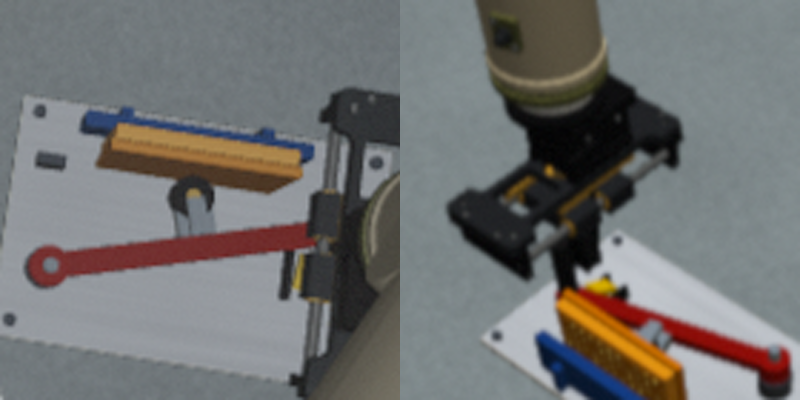

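Emit:
{"fn": "carry_out", "kwargs": {
  "commands": [
    [[255,0.15,-0.04,0,0,0,0],[255,0.32,-0.09,0,0,0,0],[255,0.45,-0.15,0,0,0,0],[255,0.6,-0.2,0,0,0,0],[255,0.7,-0.24,0,0,0,0],[255,0.8,-0.28,0,0,0,0],[255,0.8,-0.28,0,0,0,0]]
  ]
}}

```text
time: 18.2
ee_pos: [0.519, -0.2693, 0.0638]
eef_rot: [0.998, -0.07, 0.001, -0.001]
ft_force: [-8.7, 1.5, 5.4]
width: 0.0002
```

```bash
python3 - <<'E' | tail -2
from chk import *
s=r.camera("scene");t=r.camera("top")
cv2.imwrite("pics/s.png",np.hstack([cv2.resize(t[170:310,310:450],(400,400),interpolation=2),cv2.resize(s[60:200,140:280],(400,400),interpolation=2)]))
for th in (.42,.43):
    p=np.array([-.06+.195*np.sin(th)-.025,.09-.195*np.cos(th),.064])
    sh,_=plan(pose(J,p[None])[0],TP)
E
```

```text
shift [ 0.142 -0.052 -0.009] turn [-0.019 -0.01   0.013] t 18.3 F [-8.7  1.   4.4] w 0.0004 pos [ 0.5189 -0.2693  0.0638] q [-0.29  0.52  0.88  1.78 -0.45  1.06  0.62]
shift [ 0.213 -0.084 -0.009] turn [-0.019 -0.01   0.013] t 18.3 F [-8.7  1.   4.4] w 0.0004 pos [ 0.5189 -0.2693  0.0638] q [-0.29  0.52  0.88  1.78 -0.45  1.06  0.62]
```

View pics/s.png

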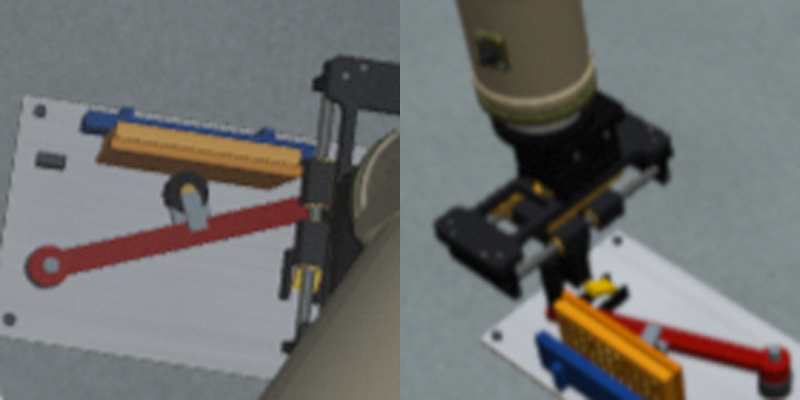

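Emit:
{"fn": "carry_out", "kwargs": {
  "commands": [
    [[255,0.06,-0.02,0,0,0,0],[255,0.12,-0.04,0,0,0,0],[255,0.12,-0.04,0,0,0,0]]
  ]
}}

```text
time: 18.68
ee_pos: [0.5211, -0.2688, 0.0637]
eef_rot: [0.998, -0.07, -0.0, -0.001]
ft_force: [-8.0, 1.2, 6.8]
width: 0.0007
```

Emit:
{"fn": "carry_out", "kwargs": {
  "commands": [
    [[255,0.05,-0.02,0,0,0,0],[255,0.1,-0.04,0,0,0,0],[255,0.1,-0.04,0,0,0,0]]
  ]
}}

```text
time: 19.05
ee_pos: [0.5228, -0.2683, 0.0637]
eef_rot: [0.998, -0.07, -0.001, -0.001]
ft_force: [-9.0, 0.9, 6.6]
width: 0.0005
```

Emit:
{"fn": "carry_out", "kwargs": {
  "commands": [
    [[255,0.05,-0.02,0,0,0,0],[255,0.1,-0.04,0,0,0,0],[255,0.1,-0.04,0,0,0,0]]
  ]
}}

```text
time: 19.42
ee_pos: [0.5244, -0.2679, 0.0637]
eef_rot: [0.998, -0.071, -0.002, -0.001]
ft_force: [-9.3, 0.7, 9.0]
width: 0.0005
```

```bash
python3 - <<'E' | tail -4
from chk import *
s=r.camera("scene");t=r.camera("top")
o=(310,190);f=6
im=cv2.resize(t[190:290,310:410],None,fx=f,fy=f,interpolation=2)
cv2.imwrite("pics/u.png",im)
for th in (.42,.43):
    p=np.array([-.06+.195*np.sin(th)-.025,.09-.195*np.cos(th),.064])
    sh,_=plan(pose(J,p[None])[0],TP)
for th in (.38,.40,.42,.44): # points on arm centreline at 150 mm
    p=np.array([-.06+.14*np.sin(th),.09-.14*np.cos(th),.054]);print(th,(proj("top",pose(J,p[None]))+.5-o)*f)
E
```

```text
0.38 [[524.98216111 336.47691787]]
0.4 [[522.67893244 328.12971954]]
0.42 [[520.21220896 319.8315704 ]]
0.44 [[517.58318659 311.58567999]]
```

View pics/u.png

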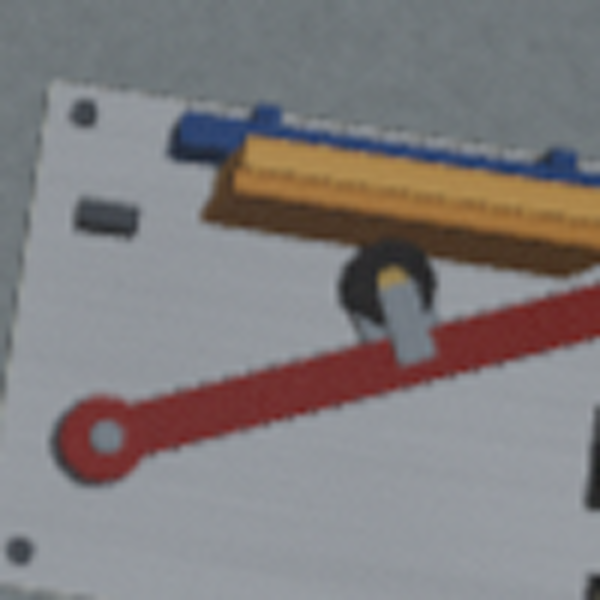

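Emit:
{"fn": "carry_out", "kwargs": {
  "commands": [
    [[255,0.05,-0.02,-0.02,0,0,0],[255,0.1,-0.04,-0.03,0,0,0],[255,0.1,-0.04,-0.03,0,0,0]]
  ]
}}

```text
time: 19.9
ee_pos: [0.5256, -0.2672, 0.064]
eef_rot: [0.997, -0.071, -0.003, -0.002]
ft_force: [-8.2, 0.4, 4.1]
width: 0.0008
```

Emit:
{"fn": "carry_out", "kwargs": {
  "commands": [
    [[255,0.07,-0.03,-0.01,0,0,0],[255,0.14,-0.06,-0.01,0,0,0],[255,0.14,-0.06,-0.01,0,0,0]]
  ]
}}

```text
time: 20.27
ee_pos: [0.527, -0.2664, 0.0639]
eef_rot: [0.997, -0.072, -0.005, -0.002]
ft_force: [-13.3, 1.8, 8.2]
width: 0.0003
```

```bash
python3 - <<'E' | tail -2
from chk import *
for th in (.42,.43):
    p=np.array([-.06+.195*np.sin(th)-.025,.09-.195*np.cos(th),.064])
    sh,_=plan(pose(J,p[None])[0],TP)
E
```

```text
shift [-0.166  0.109 -0.004] turn [-0.042  0.123 -0.031] t 20.275 F [-13.3   1.8   8.2] w 0.0003 pos [ 0.527  -0.2664  0.0639] q [-0.28  0.54  0.87  1.76 -0.46  1.08  0.6 ]
shift [-0.095  0.077 -0.005] turn [-0.042  0.123 -0.031] t 20.275 F [-13.3   1.8   8.2] w 0.0003 pos [ 0.527  -0.2664  0.0639] q [-0.28  0.54  0.87  1.76 -0.46  1.08  0.6 ]
```

Emit:
{"fn": "carry_out", "kwargs": {
  "commands": [
    [[255,0.06,-0.02,-0.01,0,0,0],[255,0.12,-0.04,-0.01,0,-0.1,0],[255,0.12,-0.04,-0.01,0,-0.1,0],[255,0.12,-0.04,-0.01,0,-0.1,0]]
  ]
}}

```text
time: 20.78
ee_pos: [0.5271, -0.2663, 0.0639]
eef_rot: [0.997, -0.073, -0.012, -0.003]
ft_force: [-17.2, 1.8, 13.0]
width: 0.0005
```

```bash
python3 - <<'E' | tail -6
from chk import *
s=r.camera("scene");t=r.camera("top")
o=(310,190);f=6
a=cv2.resize(t[190:290,310:410],(400,400),interpolation=2);b=cv2.resize(s[100:200,170:270],(400,400),interpolation=2)
cv2.imwrite("pics/v.png",np.hstack([a,b]))
for th in (.42,.43):
    p=np.array([-.06+.195*np.sin(th)-.025,.09-.195*np.cos(th),.064])
    sh,_=plan(pose(J,p[None])[0],TP)
# arm angle: compare red edges with model
hsv=cv2.cvtColor(t,cv2.COLOR_BGR2HSV)
m=((hsv[...,0]<6)|(hsv[...,0]>174))&(hsv[...,1]>120)
def cent(x): 
    v=np.where(m[190:290,x])[0]+190;return v.mean()
xs=range(342,408,4);w=[ray("top",(x,cent(x)),.052)[:2] for x in xs]
w=np.array(w);d=np.polyfit(w[:,1],w[:,0],1);ang=np.arctan(-d[0])
print("arm angle est",ang-J[2]*-1*-1, d, "jig yaw",J[2],"direct",np.arctan2(w[-1,0]-w[0,0],-(w[-1,1]-w[0,1]))-J[2])
E
```

```text
[0.56   0.2038 1.855 ] res [-1.9 -0.2 -1.6 -1.4  1.9  2.   1.8 -0.9]
[0.5597 0.2041 1.8516] res [ 1.7 -1.1  1.6 -0.5 -1.8 -1.2 -0.9  2.4 -1.8 -0.3 -1.3 -1.4  2.   2.
  2.1 -0.9]
shift [-0.167  0.114 -0.002] turn [-0.051  0.283 -0.054] t 20.875 F [-17.5   2.   12.2] w 0.0004 pos [ 0.5271 -0.2663  0.0639] q [-0.28  0.55  0.87  1.74 -0.46  1.09  0.6 ]
shift [-0.096  0.081 -0.003] turn [-0.051  0.283 -0.054] t 20.875 F [-17.5   2.   12.2] w 0.0004 pos [ 0.5271 -0.2663  0.0639] q [-0.28  0.55  0.87  1.74 -0.46  1.09  0.6 ]
arm angle est 0.42111729600337305 [-0.28813699  0.4670744 ] jig yaw -0.14057921020629982 direct 0.4284033423480219
```

View pics/v.png

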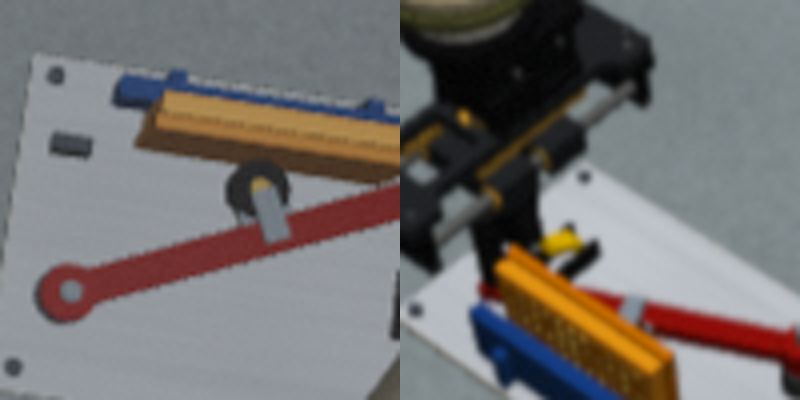

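```bash
python3 - <<'E' | tail -3
from chk import *
s=r.camera("scene");t=r.camera("top")
X=np.array([(.02+.02*i,sy*.064,z) for i in(0,1) for sy in(-1,1) for z in(.008,.094)]+[(.04,-.08,.05),(.04,.08,.05)])
W=pose(J,X)
out=[]
for n,im,o in(("top",t,(325,195)),("scene",s,(180,140))):
    c=cv2.resize(im[o[1]:o[1]+80,o[0]:o[0]+80],(480,480),interpolation=2)[:,:400]
    c=cv2.resize(im[o[1]:o[1]+80,o[0]:o[0]+66],(396,480),interpolation=2)
    for u in proj(n,W): cv2.circle(c,tuple(int(v) for v in((u+.5-o)*6)),3,(255,0,255),1)
    out.append(c)
cv2.imwrite("pics/w.png",np.hstack(out));print(r.read_state()["ft_force"],r.read_state()["time"])
E
```

```text
[0.5597 0.2041 1.8516] res [ 1.7 -1.1  1.6 -0.5 -1.8 -1.2 -0.9  2.4 -1.8 -0.3 -1.3 -1.4  2.   2.
  2.1 -0.9]
[-17.12388385   1.79232465  12.69390714] 20.975
```

View pics/w.png

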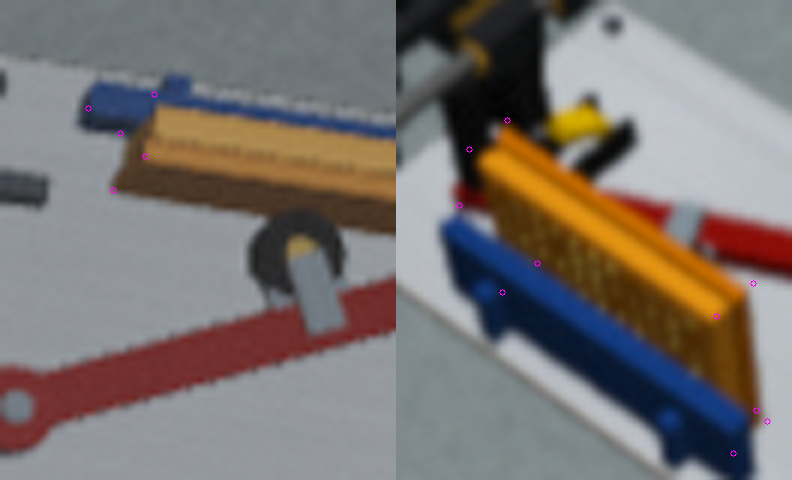

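```bash
python3 -c "
from bench import r
print(r.read_state()['ft_force'],r.close_job())"
```

```text
the job is handed in; nothing more can be done
[-17.12388385   1.79232465  12.69390714] None
```

I stood the large amber plate on its long edge on the jig base, centred in front of the blue fence, and let go. I then pushed the black post with the closed fingers until the red arm reached its stop, and handed the job in at about 21 s while still pushing.

**Arm at its stop:** the camera put the arm at about 0.42 rad. In the last move the tool stopped advancing while the push rose from about 9 N to 17 N. I never saw the pawl click up directly, but the arm is well past the 0.25 rad point where it clicks.

**Plate:** the top view agrees with a flush, upright, centred plate to about 1–2 mm. The scene view was offset by up to about 2–3 pixels, and the fence was off by a similar amount in the same view. So flush contact rests on the top view and on the push force rising as the roller pressed.

**Not as clean as planned:**
- The tool ended tilted about 1.4°, partly because I entered one small correction with the wrong sign.
- The wrist also reads about 13 N upward, probably friction on the post. Both are small, so I left them.

**Bystanders:** I kept clear of the rack, tube, dish and jar and saw no contact with them. I did not check them in a final picture.

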